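# Find and flag the loose wing nut on an amplifier plate

### The job

One of the three yellow wing nuts on the amplifier plate is loose. First test all three: take each by its bar and turn it gently clockwise (seen from above) through its free play until it either holds firm at about 0.4 N m or has given way by some 20 to 30 degrees at far less, without overtightening or undoing any. Then set the red cap upright over the loose nut, down on the plate, let go, and leave everything else where it is.

Things in the scene. Friction and masses are not known exactly. Their poses are not given: they have to be found in the camera images.
- nut_a: Fixed steel washer under a wing nut: 44 mm across, 3 mm thick; origin on the nut's vertical axis at the plate's top face (90 mm above the bench). Does not turn. The nut's letter says nothing of its place. A sound nut and the loose one look alike; the loose one gives at 0.11 N m and keeps turning so for over 1 rad. Torques read at a standstill may be up to 0.1 N m lower.
- nut_a_grip (a point): Grip point on the nut's yellow bar, on its axis, 40 mm above the plate. Bar 40 mm long (x, level), 12 mm thick (y), 17 to 51 mm above the plate; pinch its 12 mm from above. It turns about the vertical only, with up to 0.4 rad of free play (below 0.02 N m), any part of it left at the start; then it drives the collar through a springy insert (6 N m/rad).
- nut_a_mark (a point): Outer end of the white line on the nut's dark collar (37 mm across, 3 to 13 mm above the plate), 18 mm off the axis, on the washer's x axis at the start. A sound nut's collar holds to 0.28 N m, then beds down and stays, 0.06 rad per further 0.1 N m, hard stop at 0.2 rad; 0.33 N m is enough, over 0.55 is too much. The loose one must give by over 0.25 rad.
- nut_b: Fixed steel washer under a wing nut: 44 mm across, 3 mm thick; origin on the nut's vertical axis at the plate's top face (90 mm above the bench). Does not turn. The nut's letter says nothing of its place. A sound nut and the loose one look alike; the loose one gives at 0.11 N m and keeps turning so for over 1 rad. Torques read at a standstill may be up to 0.1 N m lower.
- nut_b_grip (a point): Grip point on the nut's yellow bar, on its axis, 40 mm above the plate. Bar 40 mm long (x, level), 12 mm thick (y), 17 to 51 mm above the plate; pinch its 12 mm from above. It turns about the vertical only, with up to 0.4 rad of free play (below 0.02 N m), any part of it left at the start; then it drives the collar through a springy insert (6 N m/rad).
- nut_b_mark (a point): Outer end of the white line on the nut's dark collar (37 mm across, 3 to 13 mm above the plate), 18 mm off the axis, on the washer's x axis at the start. A sound nut's collar holds to 0.28 N m, then beds down and stays, 0.06 rad per further 0.1 N m, hard stop at 0.2 rad; 0.33 N m is enough, over 0.55 is too much. The loose one must give by over 0.25 rad.
- nut_c: Fixed steel washer under a wing nut: 44 mm across, 3 mm thick; origin on the nut's vertical axis at the plate's top face (90 mm above the bench). Does not turn. The nut's letter says nothing of its place. A sound nut and the loose one look alike; the loose one gives at 0.11 N m and keeps turning so for over 1 rad. Torques read at a standstill may be up to 0.1 N m lower.
- nut_c_grip (a point): Grip point on the nut's yellow bar, on its axis, 40 mm above the plate. Bar 40 mm long (x, level), 12 mm thick (y), 17 to 51 mm above the plate; pinch its 12 mm from above. It turns about the vertical only, with up to 0.4 rad of free play (below 0.02 N m), any part of it left at the start; then it drives the collar through a springy insert (6 N m/rad).
- nut_c_mark (a point): Outer end of the white line on the nut's dark collar (37 mm across, 3 to 13 mm above the plate), 18 mm off the axis, on the washer's x axis at the start. A sound nut's collar holds to 0.28 N m, then beds down and stays, 0.06 rad per further 0.1 N m, hard stop at 0.2 rad; 0.33 N m is enough, over 0.55 is too much. The loose one must give by over 0.25 rad.
- cap: Loose red plastic flag cap, standing open end down on the bench, 80 g: outside 58 mm across, inside 50 mm across, 64 mm high over its flat roof (60 mm deep inside). Origin at the centre of its open rim, z up. A grip bar stands on the roof, 36 mm long (x axis), 14 mm thick (y axis), up to 100 mm above the rim.
- cap_grip (a point): Middle of the cap's grip bar, 87 mm above the rim, on the cap's axis; bar along x, 14 mm thick along y.
- cabinet: Fixed dark red speaker cabinet, 260 x 360 x 90 mm (x, y, z), origin at the centre of its underside; black amplifier plate on top at 90 mm. On it, the nuts at about (-50, -115), (45, 0) and (-50, 115) mm, a grey transformer (64 mm across, 34 mm high, at (50, 108) mm) and a green circuit board (62 x 66 mm, 24 mm high, at (50, -108) mm).
- spare: Loose blue ring-shaped transformer on the bench, 72 mm across, 40 mm high, 0.6 kg; origin at the centre of its underside. Bystander.
- driver: Loose screwdriver with a red handle lying on the bench beside the cabinet. Bystander.
- tray: Loose blue open tray, 100 x 140 x 35 mm, on the bench beside the cabinet; origin at the centre of its underside. Bystander.
There are look-alikes about, which are no part of the job. There is more than one size of the cap; the one meant has the size given above.

How it is judged (in metres and radians):
On the way:
1. all three nuts tested clockwise: two have held, their collars bedded by 0.03 to 0.16 rad (0.33 to 0.55 N m), and one, the loose one, has given way by more than 0.25 rad, which a sound nut cannot do (((y of nut_a_mark in the frame of nut_a below -0.00445 m and y of nut_b_mark in the frame of nut_b between -0.00287 and -0.00054 m and y of nut_c_mark in the frame of nut_c between -0.00287 and -0.00054 m) or (y of nut_b_mark in the frame of nut_b below -0.00445 m and y of nut_a_mark in the frame of nut_a between -0.00287 and -0.00054 m and y of nut_c_mark in the frame of nut_c between -0.00287 and -0.00054 m) or (y of nut_c_mark in the frame of nut_c below -0.00445 m and y of nut_a_mark in the frame of nut_a between -0.00287 and -0.00054 m and y of nut_b_mark in the frame of nut_b between -0.00287 and -0.00054 m))), for 0.2 s.
At the end, for the whole second after the job is handed in: Both sound collars stand turned clockwise by 0.03 to 0.16 rad, the loose one by over 0.25 rad; the cap is at rest over the loose nut, upright within 0.08 rad, centred within 8 mm, its rim within 6 mm of the plate; everything is released (angle between cap's own z axis and vertical below 0.08 rad and linear speed of cap below 0.02 m/s and ((y of nut_a_mark in the frame of nut_a below -0.00445 m and y of nut_b_mark in the frame of nut_b between -0.00287 and -0.00054 m and y of nut_c_mark in the frame of nut_c between -0.00287 and -0.00054 m and horizontal distance between cap and nut_a below 0.008 m and z of cap in the frame of nut_a between -0.003 and 0.006 m) or (y of nut_b_mark in the frame of nut_b below -0.00445 m and y of nut_a_mark in the frame of nut_a between -0.00287 and -0.00054 m and y of nut_c_mark in the frame of nut_c between -0.00287 and -0.00054 m and horizontal distance between cap and nut_b below 0.008 m and z of cap in the frame of nut_b between -0.003 and 0.006 m) or (y of nut_c_mark in the frame of nut_c below -0.00445 m and y of nut_a_mark in the frame of nut_a between -0.00287 and -0.00054 m and y of nut_b_mark in the frame of nut_b between -0.00287 and -0.00054 m and horizontal distance between cap and nut_c below 0.008 m and z of cap in the frame of nut_c between -0.003 and 0.006 m))); the robot touches nothing.
It fails at once if a nut is undone: its collar turned more than 0.1 rad anticlockwise (y of nut_a_mark in the frame of nut_a above 0.0018 m or y of nut_b_mark in the frame of nut_b above 0.0018 m or y of nut_c_mark in the frame of nut_c above 0.0018 m).
It fails at once if a bystander (spare transformer, screwdriver, tray) is moved more than 20 mm (distance of any of spare, driver, tray from where it was at the start of the episode above 0.02 m).
It also fails if it takes over 72 s, if anything falls off the work surface, if the arm or the gripper's body presses on something with over 40 N, if the wrist force passes 120 N, or if a joint passes its speed limit or range.

### The arm

A 6-joint arm with a two-finger parallel gripper is mounted at the origin on the work surface. World frame = base frame: x ahead of the robot, y to its left, z up, the work surface at z = 0. Lengths are in m, angles in degrees, forces in N, time in s.
With the tool pointing down it reaches from about 0.4 to 0.825 m from the base axis. Payload 7 kg.
Tool frame: the origin (TCP) lies at the very end of the fingers, on their centre line; the grasp point (between the pads) lies 19 mm behind it; z points along the fingers, y is the direction in which the jaws open and shut (so a half turn about z gives the same grasp; the last joint's range is limited). The gripper opens to 88 mm and grips with 3 to 60 N. Pads are 19 mm wide; open, the fingers measure 130 mm over their backs; the gripper's body (78 mm by 193 mm) begins 47 mm behind the grasp point.
Start: joints at [89.502, 20.546, 0.682, 0, -70.136, -16.507], TCP at [0.197, 0.645, 0.227] pointing down, gripper open.
Joint ranges: [-176.03, 176.03], [-82.01, 121.73], [-58.28, 71.71], [-173.87, 95.51], [-174.79, -0.11], [-173.66, 173.66]. Speed limits (degrees/s): [136.94, 136.94, 172.46, 180, 180, 180].

### API

Orientations are given as [roll, pitch, yaw] about the fixed x, y, z axes, in that order (R = Rz(yaw) Ry(pitch) Rx(roll)).
In Python, from plant import ctrl gives the robot as it stands.
- The arm moves only by the tool move_arm, never from a script. Its argument "increments" is a list of rows, each a list of 2 entries, a list of its own where there are three numbers: the shift along the world's x, y, z in mm, then the turn about the world's z in rad. A call has exactly 8 rows; each row shifts and turns the pose as measured when the row begins; what a row does not reach is not made up. A row lasts 1/10 s, in which the tool goes at most 50 mm and 8.59 degrees, less where a joint would pass 70% of its speed; a pose out of reach is approached as far as the arm can. A call with a gripper value outside its range is refused whole. "jaw" is the gripper command: -1 is shut, 1 is fully open, values between are in proportion, set as the call begins (left out, the last holds). The fingers move at their own pace and stop on an object; the grip force is fixed at half the most. Time passes only in rows, so rows that do not move let the fingers close, or fill a call up. It gives the time, the measured TCP pose, the force and the opening at its end, in the units of the state.
- ctrl.get_obs(): the state, without advancing time (a new reading comes with each control period).
- ctrl.snapshot(name): name is "scene" or "top" or "wrist"; returns a dict with "color" (400x640x3 uint8, red, green, blue), "fx", "fy", "cx", "cy" (pixels), "R" (3x3) and "t" (3): a world point X has camera coordinates R X + t. Camera axes: x right, y down, z forward; pixel columns grow to the right and rows downward; lengths in m; the calibration is good to about 2 mm. A picture is of the moment at which its call begins. There is no depth.
- ctrl.close_job(): hands the job in, once; it reports no verdict.
The state is a dict: "clock": time; "joint_pos": joint angles; "qvel": joint speeds; "tau": joint torques, N m; "tool_pos": TCP position; "orientation": TCP orientation; "force": force on the tool from outside, world axes, zero at the start; "moment": the same for the moment, N m; "opening": finger opening in m.
Only numpy, scipy, OpenCV 4.12 (cv2) and the standard library are available. Lean on these libraries where they do the work, as an engineer would, in place of code of your own. Each camera call takes 0.05 s, during which the arm holds its last target.

## Working session

There is one attempt and no reset: what is moved stays moved. The work goes in short steps, Python scripts to look and compute and a tool call to move; the robot and the scene stay as the last step left them, time stands still between calls to the robot, and variables do not carry over. Pictures are saved under pics/ and viewed, and the job is handed in when it is done.

Besides the shell and the picture viewer there is one more tool, called as name(argument=value, ...), one argument or row to a line, values as JSON. move_arm: Moves the arm, as the interface text tells. Its arguments: {"type":"object","properties":{"increments":{"type":"array","items":{"type":"array"}},"jaw":{"type":"number"}},"required":["increments"]}

```bash
ls; mkdir -p pics; python3 - <<'E'
from plant import ctrl
import cv2
for n in ("scene","top","wrist"):
    s=ctrl.snapshot(n); cv2.imwrite(f"pics/{n}0.png",s["color"][:,:,::-1]); print(n,s["fx"],s["fy"],s["cx"],s["cy"],s["R"],s["t"])
print(ctrl.get_obs())
E
```

```text
pics
scene 487.455630970832 487.455630970832 313.92537035168647 200.23447612018717 [[ 0.79442494  0.60712443  0.01699846]
 [ 0.51318809 -0.65601374 -0.55342926]
 [-0.3248492   0.44838142 -0.8327227 ]] [-0.3911058  -0.14753084  1.44767323]
top 411.60335640025085 411.60335640025085 316.97381522356307 199.3876764278643 [[ 0.00740066 -0.99953711  0.02950939]
 [-0.99597141 -0.0100051  -0.08911145]
 [ 0.08936545 -0.02873103 -0.99558442]] [-0.01192012  0.48938646  1.10434152]
wrist 341.3197379319864 341.3197379319864 323.4945286425877 198.22356973272412 [[-0.2918107  -0.95647526  0.0012616 ]
 [-0.9258786   0.28280644  0.2505381 ]
 [-0.23999028  0.07194161 -0.96810592]] [ 0.67505174 -0.03138122  0.38963203]
{'clock': 0.15, 'joint_pos': array([ 8.95016674e+01,  2.05824248e+01,  6.46406026e-01, -1.39655470e-02,
       -7.01358183e+01, -1.65081327e+01]), 'qvel': array([-0.00828106, -0.18401572,  0.11477901,  0.08084276, -0.03278236,
        0.04663307]), 'tau': array([-1.74876252e-03, -5.83276820e+01,  2.93289113e+01,  7.00110644e+00,
        8.76712758e-03, -1.10328792e-04]), 'tool_pos': array([0.19733179, 0.64513168, 0.22583971]), 'orientation': array([ 1.79927393e+02, -7.82526490e-03, -1.70112139e+01]), 'force': array([-0.31260202,  0.02872104,  0.60621349]), 'moment': array([ 0.04320557,  0.01521668, -0.00048303]), 'opening': 0.08755072262529624}
```

View pics/scene0.png

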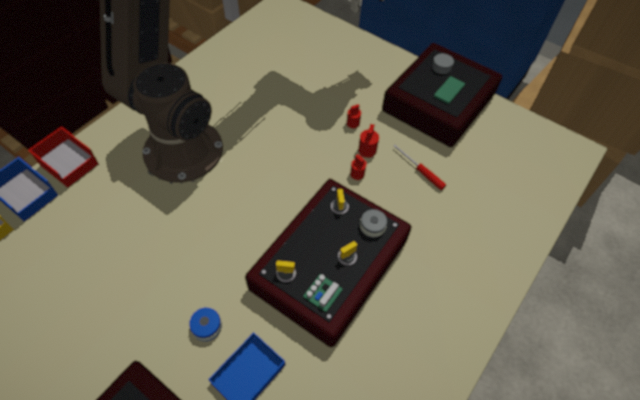

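View pics/top0.png

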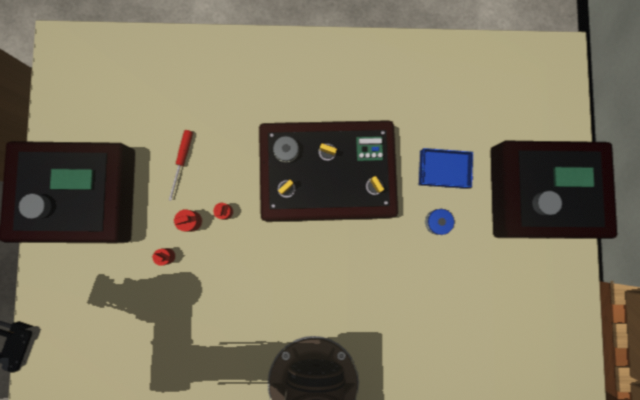

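View pics/wrist0.png

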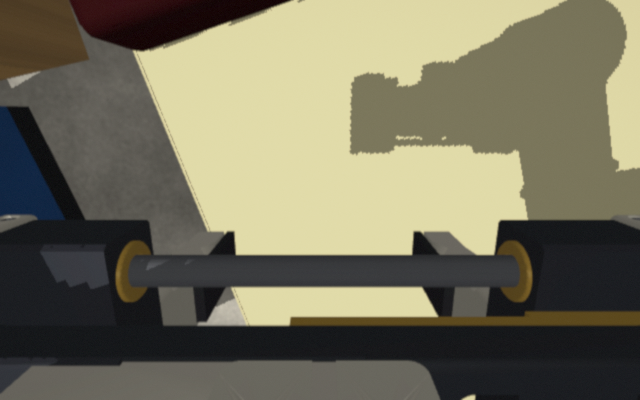

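```bash
cat > h.py <<'E'
import numpy as np, cv2
from plant import ctrl
def snap(n,name=None):
    s=ctrl.snapshot(n); s["R"]=np.array(s["R"]);s["t"]=np.array(s["t"])
    if name: cv2.imwrite(f"pics/{name}.png",s["color"][:,:,::-1])
    return s
def bp(s,u,v,z):
    d=s["R"].T@np.array([(u-s["cx"])/s["fx"],(v-s["cy"])/s["fy"],1.]); c=-s["R"].T@s["t"]
    return c+d*(z-c[2])/d[2]
def pj(s,X):
    p=s["R"]@np.array(X)+s["t"]; return np.array([s["fx"]*p[0]/p[2]+s["cx"],s["fy"]*p[1]/p[2]+s["cy"]])
def crop(s,u0,v0,u1,v1,k,name):
    cv2.imwrite(f"pics/{name}.png",cv2.resize(s["color"][v0:v1,u0:u1,::-1],None,fx=k,fy=k,interpolation=cv2.INTER_CUBIC))
E
python3 - <<'E'
from h import *
s=snap("top"); crop(s,250,115,410,225,5,"topnuts"); crop(s,140,120,250,280,3.7,"topcaps")
q=snap("scene"); crop(q,240,175,420,345,3.5,"scnuts")
for u,v in((187,220),(222,211),(163,257)): print(bp(s,u,v,0.08))
for u,v in((369,140),(358,167),(354,116)): print(bp(q,u,v,0.05))
E
```

```text
[0.42795516 0.32644621 0.08      ]
[0.45184056 0.23807275 0.08      ]
[0.33370633 0.38344332 0.08      ]
[0.43364166 0.33911204 0.05      ]
[0.46448651 0.23781861 0.05      ]
[0.34526004 0.3898995  0.05      ]
```

View pics/topnuts.png

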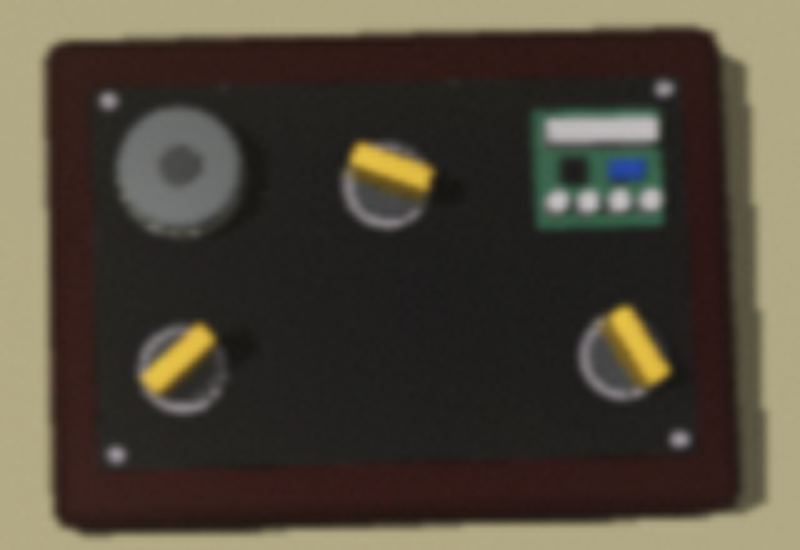

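View pics/topcaps.png

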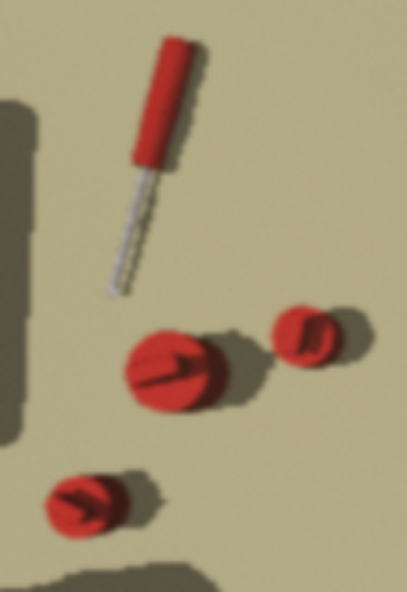

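View pics/scnuts.png

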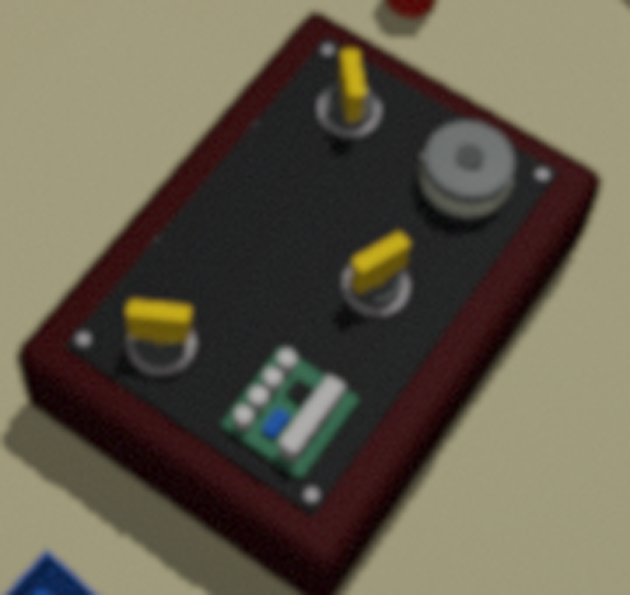

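```bash
cat > fit.py <<'E'
from h import *
from scipy.optimize import minimize
def box(x,y,a,L,W,z0,z1):
    c,s=np.cos(a),np.sin(a)
    return [[x+c*i*L/2-s*j*W/2,y+s*i*L/2+c*j*W/2,z] for i in(1,-1) for j in(1,-1) for z in(z0,z1)]
def cyl(x,y,r,z0,z1): return [[x+r*np.cos(t),y+r*np.sin(t),z] for t in np.linspace(0,6.283,40) for z in(z0,z1)]
K=8
def mask_pts(s,pts_list,win):
    u0,v0,u1,v1=win; m=np.zeros(((v1-v0)*K,(u1-u0)*K),np.uint8)
    for pts in pts_list:
        p=np.array([pj(s,X) for X in pts]); p=((p+0.5-[u0,v0])*K*16).round().astype(np.int32)
        cv2.fillConvexPoly(m,cv2.convexHull(p),1,shift=4)
    return cv2.resize(m.astype(np.float32),None,fx=1/K,fy=1/K,interpolation=cv2.INTER_AREA)
def colmask(s,win,kind):
    u0,v0,u1,v1=win; c=s["color"][v0:v1,u0:u1].astype(float)
    if kind=="y": m=np.clip(((c[:,:,0]+c[:,:,1])/2-c[:,:,2]-45)/40+.5,0,1)   # yellow minus blue
    else: m=np.clip((c[:,:,0]-c[:,:,1]-50)/40+.5,0,1)
    return m
def fit(views,model,kind,x0,steps=(.006,.006,.1),pad=14):
    dat=[]
    for s in views:
        p=np.array([pj(s,X) for pts in model(x0) for X in pts])
        lo=np.floor(p.min(0)-pad).astype(int);hi=np.ceil(p.max(0)+pad).astype(int)
        lo=np.maximum(lo,0); hi=np.minimum(hi,[640,400])
        w=(lo[0],lo[1],hi[0],hi[1]); m=colmask(s,w,kind); dat.append((s,w,m))
    def cost(x): return sum(((mask_pts(s,model(x),w)-m)**2).sum()/m.sum() for s,w,m in dat)
    best=None
    for da in np.arange(0,np.pi,np.pi/6):
        x=np.array(x0,float); x[2]+=da
        sx=np.array([x]+[x+np.eye(3)[i]*steps[i] for i in range(3)])
        r=minimize(cost,x,method="Nelder-Mead",options=dict(initial_simplex=sx,xatol=1e-4,fatol=1e-4,maxiter=150))
        if best is None or r.fun<best.fun: best=r
    return best
bar=lambda x:[box(x[0],x[1],x[2],.040,.012,.107,.141)]
cap=lambda x:[cyl(x[0],x[1],.029,0,.064),box(x[0],x[1],x[2],.036,.014,.064,.1)]
E
python3 - <<'E'
from fit import *
t=snap("top");q=snap("scene")
for n,(u,v) in dict(left=(286,188),mid=(328,152),right=(375,185)).items():
    p=bp(t,u,v,.141)
    for vs in((t,),(q,),(t,q)):
        r=fit(vs,bar,"y",[p[0],p[1],0]); print(n,len(vs),np.round(r.x[:2]*1000,1),np.degrees(r.x[2])%180,r.fun)
for vs in((t,),(q,),(t,q)):
    r=fit(vs,cap,"r",[.428,.335,.2],pad=6); print("cap",np.round(r.x[:2]*1000,1),np.degrees(r.x[2])%180,r.fun)
k=bp
c=[bp(t,250+u/5,115+v/5,.09) for u,v in((109,100),(664,89),(680,438),(116,455))]
print(np.mean(c,0)); print(np.round(c,4))
E
```

```text
left 1 [512.   74.5] 134.42272370161962 0.019920313602163182
left 1 [511.2  80.2] 134.17591978130133 0.11046065292575445
left 2 [512.3  75.1] 132.7244453670513 0.2604323829197637
mid 1 [609.1 -30.8] 70.77000063617007 0.0470892176568863
mid 1 [609.2 -25.4] 71.52621915498467 0.041047486493609175
mid 2 [609.2 -28.6] 72.05034539453645 0.20701745886726342
right 1 [ 520.9 -153.9] 32.00727663276914 0.027368118419757947
right 1 [ 520.8 -149.5] 31.96135505105542 0.05808423208545059
right 2 [ 520.9 -152.6] 33.322797109684146 0.23940758736003925
cap [429.5 340.4] 6.297023211832559 0.24408237240186562
cap [431.3 339.9] 111.51187065357377 0.3741589379670581
cap [429.8 340. ] 103.10337212673994 0.6271506583364478
[ 0.56314838 -0.03544704  0.09      ]
[[ 0.6502  0.113   0.09  ]
 [ 0.6603 -0.177   0.09  ]
 [ 0.4768 -0.184   0.09  ]
 [ 0.4653  0.1062  0.09  ]]
```

move_arm(
  increments=[
    [[20,-35,0],-0.03],
    [[20,-35,0],-0.03],
    [[20,-35,0],-0.03],
    [[20,-35,0],-0.03],
    [[20,-35,0],-0.03],
    [[20,-35,0],-0.03],
    [[20,-35,0],-0.03],
    [[0,0,0],0],
  ],
  jaw=0,
)

```text
clock: 1.15
tool_pos: [0.3396, 0.3914, 0.2248]
orientation: [180.0, -0.0, -29.3]
force: [-0.4, 1.5, -0.2]
opening: 0.0439
```

```bash
python3 - <<'E'
from fit import *
w=snap("wrist","w1"); o=ctrl.get_obs(); print(o)
E
```

```text
{'clock': 1.2, 'joint_pos': array([ 7.08889121e+01,  5.86124847e+00, -1.89237423e+01,  2.76758806e-02,
       -6.52165446e+01, -1.01886027e+01]), 'qvel': array([ 2.04426828,  1.50852325,  1.69249526,  0.1189502 ,  0.31184373,
       -0.50694891]), 'tau': array([ -0.91607329, -36.99017286,  27.71246731,   6.69618979,
        -0.06730108,   0.12670785]), 'tool_pos': array([0.33931089, 0.39292577, 0.22495032]), 'orientation': array([-1.79997069e+02, -2.50023939e-02, -2.92880894e+01]), 'force': array([-0.8454871 ,  0.34477637, -0.04569749]), 'moment': array([ 0.00563831, -0.01215057,  0.02781292]), 'opening': 0.04403510700461812}
```

View pics/w1.png

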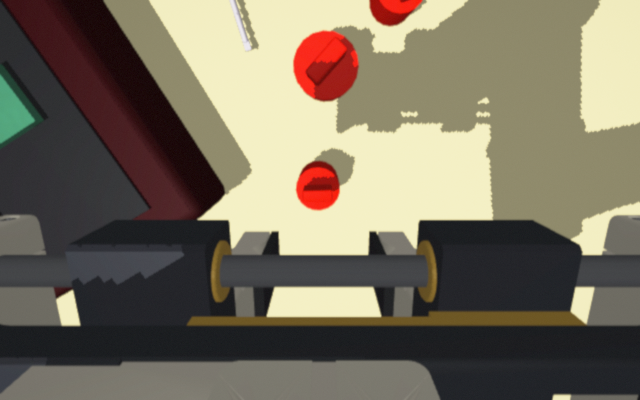

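```bash
python3 - <<'E'
from fit import *
w=snap("wrist"); crop(w,280,0,440,110,5,"w1c")
r=fit((w,),cap,"r",[.43,.34,.2],pad=6); print(np.round(r.x[:2]*1000,1),np.degrees(r.x[2])%180,r.fun)
E
```

```text
[430.3 339.2] 13.068420679032402 0.009116698848134245
```

View pics/w1c.png

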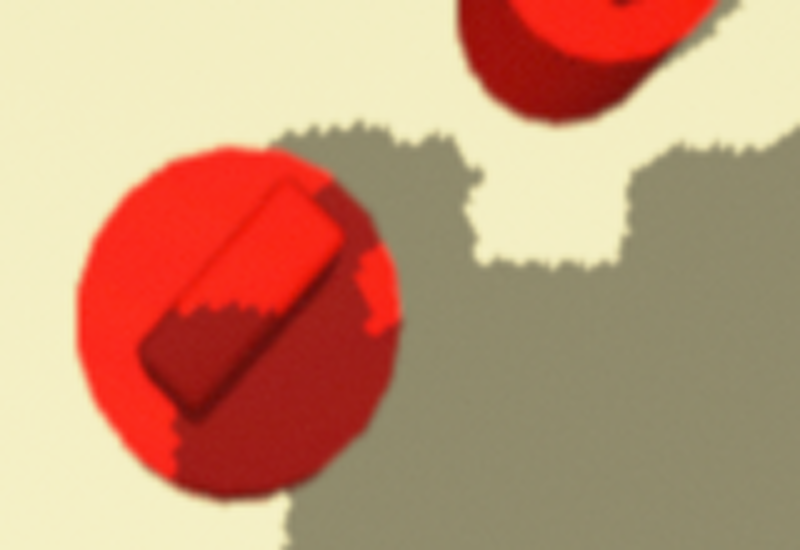

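```bash
python3 - <<'E'
from fit import *
w=snap("wrist")
P=[bp(w,280+u/5-.4,v/5-.4,.1) for u,v in((285,180),(343,238),(200,408),(142,348))]
P=np.array(P)*1000; print(P.round(1)); m=P.mean(0); a=(P[0]+P[1]-P[2]-P[3]); print(m,np.degrees(np.arctan2(a[1],a[0])), np.linalg.norm(a)/2)
E
```

```text
[[440.6 326.9 100. ]
 [429.  323.  100. ]
 [418.1 354.4 100. ]
 [430.3 358.  100. ]]
[429.48412339 340.5812463  100.        ] -71.23945235032559 32.97901127154728
```

move_arm(
  increments=[
    [[24,-45,0],-0.04],
    [[24,-45,0],-0.04],
    [[24,-45,0],-0.04],
    [[24,-45,0],-0.04],
    [[24,-45,0],-0.04],
    [[24,-45,0],-0.04],
    [[24,-45,0],-0.04],
    [[0,0,0],0],
  ],
)

```text
clock: 2.1
tool_pos: [0.5074, 0.0859, 0.2243]
orientation: [-179.9, -0.1, -44.8]
force: [-1.0, -0.3, -0.0]
opening: 0.0438
```

```bash
cat > nut.py <<'E'
from fit import *
import sys
x,y,a=map(float,sys.argv[1:4]); name=sys.argv[4]
w=snap("wrist",name); o=ctrl.get_obs(); print(o["tool_pos"],o["orientation"],o["force"],o["moment"],o["joint_pos"].round(0),o["qvel"].round(1))
try:
    r=fit((w,),bar,"y",[x,y,np.radians(a)]); print(np.round(r.x[:2]*1000,1),np.degrees(r.x[2])%180,r.fun)
except Exception as e: print(e)
E
python3 nut.py .512 .0775 134 w2
```

```text
[0.5068082  0.08764699 0.22430003] [-1.79867629e+02 -6.68224362e-02 -4.47044646e+01] [-0.17489329  1.50352427  0.16033831] [ 0.0740978   0.02658312 -0.06225996] [ 32.   5. -20.   0. -65.  14.] [ 3.7 -1.  -0.9 -0.4  0.2 -1.4]
[511.5  75.7] 134.18087158851353 0.022938693278912233
```

View pics/w2.png

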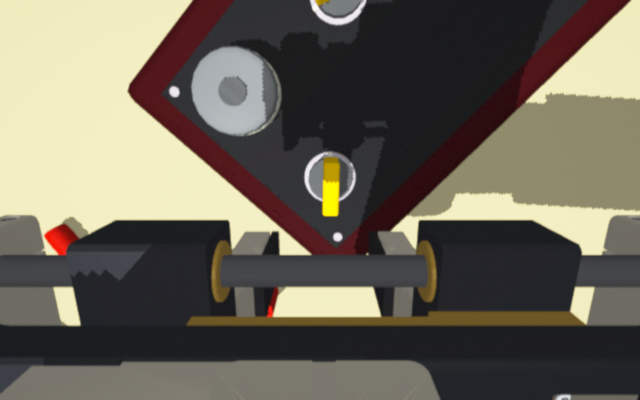

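```bash
python3 - <<'E'
from fit import *
w=snap("wrist"); crop(w,280,130,400,220,6,"w2c"); print(bp(w,330,177.5,.093)); print(ctrl.get_obs()["tool_pos"],ctrl.get_obs()["qvel"])
E
```

```text
[0.51054744 0.07720459 0.093     ]
[0.50617131 0.08891979 0.22432011] [ 2.75238158 -0.8004699  -0.61014451 -0.18296201  0.07842832 -0.54040351]
```

View pics/w2c.png

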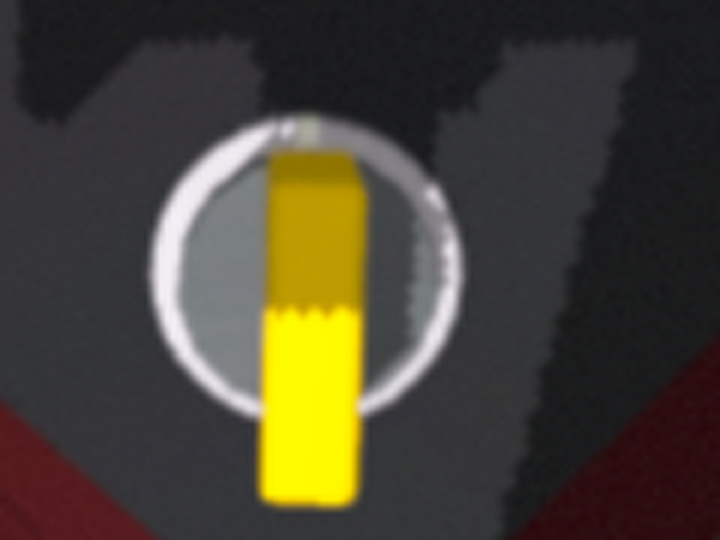

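move_arm(
  increments=[
    [[3,-7,0],-0.01],
    [[2,-5,0],-0.01],
    [[0,-1,-18],0],
    [[0,0,-18],0],
    [[0,0,-18],0],
    [[0,0,-18],0],
    [[0,0,-18],0],
    [[0,0,0],0],
  ],
)

```text
clock: 3.0
tool_pos: [0.5109, 0.0848, 0.1328]
orientation: [-179.6, -0.1, -44.9]
force: [-0.3, -0.7, 0.1]
opening: 0.0436
```

```bash
python3 -c "
from h import *
o=ctrl.get_obs(); print(o['tool_pos'],o['orientation'],o['force'],o['moment'],o['qvel'].round(1))"
```

```text
[0.51094239 0.08480173 0.13277942] [-1.79633539e+02 -1.07025392e-01 -4.49268058e+01] [-0.34904233 -0.7312343   0.08617808] [0.03222741 0.07246892 0.00492448] [ 1.1 -1.3  2.1  1.  -1.6 -0.1]
```

move_arm(
  increments=[
    [[0,-6,0],-0.02],
    [[0,-4,-6],0],
    [[0,-2,-8],0],
    [[0,0,-8],0],
    [[0,0,-2],0],
    [[0,0,0],0],
    [[0,0,0],0],
    [[0,0,0],0],
  ],
)

```text
clock: 3.8
tool_pos: [0.5125, 0.0737, 0.11]
orientation: [-179.4, -0.2, -46.0]
force: [-0.6, 0.1, -0.5]
opening: 0.0441
```

```bash
cat >o.py <<'E'
from h import *
o=ctrl.get_obs(); print(o['clock'],o['tool_pos'].round(4),o['orientation'].round(2),"F",o['force'].round(2),"M",o['moment'].round(3),o['opening'],"qv",o['qvel'].round(1),"q",o['joint_pos'].round(1),'tau6',o['tau'][5].round(3))
E
python3 o.py
```

```text
3.8 [0.5125 0.0737 0.11  ] [-179.41   -0.21  -46.01] F [-0.64  0.12 -0.48] M [ 0.066  0.015 -0.017] 0.04410391509139554 qv [-0.  -0.   0.   0.1 -0.1 -0. ] q [ 30.   11.8 -28.5   0.1 -49.1  14. ] tau6 0.001
```

move_arm(
  increments=[
    [[-1,3,0],0],
    [[0,0,0],0],
    [[0,0,0],0],
    [[0,0,0],0],
    [[0,0,0],0],
    [[0,0,0],0],
    [[0,0,0],0],
    [[0,0,0],0],
  ],
  jaw=-1,
)

```text
clock: 4.6
tool_pos: [0.5104, 0.076, 0.1106]
orientation: [-179.5, -0.2, -46.0]
force: [-0.9, -0.9, 0.2]
opening: 0.0118
```

```bash
python3 o.py
```

```text
4.6 [0.5104 0.076  0.1106] [-179.54   -0.21  -46.  ] F [-0.85 -0.95  0.17] M [-0.137  0.215  0.011] 0.011833337448604962 qv [ 0.1 -0.  -0.1 -0.   0.1  0. ] q [ 30.4  11.7 -28.6   0.1 -49.2  13.6] tau6 0.008
```

move_arm(
  increments=[
    [[0,0,0],-0.02],
    [[0,0,0],-0.02],
    [[0,0,0],-0.02],
    [[0,0,0],-0.02],
    [[0,0,0],-0.02],
    [[0,0,0],0],
    [[0,0,0],0],
    [[0,0,0],0],
  ],
)

```text
clock: 5.4
tool_pos: [0.5106, 0.0762, 0.1106]
orientation: [-179.5, -0.2, -52.3]
force: [0.0, -0.6, 0.6]
opening: 0.0114
```

```bash
python3 o.py
```

```text
5.4 [0.5106 0.0762 0.1106] [-179.53   -0.21  -52.26] F [ 0.02 -0.57  0.59] M [-0.079  0.183  0.018] 0.011356232388675683 qv [ 0.  -0.   0.  -0.   0.   0.1] q [ 30.4  11.7 -28.6   0.2 -49.2   7.2] tau6 -0.023
```

move_arm(
  increments=[
    [[0,0,0],-0.02],
    [[0,0,0],-0.02],
    [[0,0,0],-0.02],
    [[0,0,0],-0.02],
    [[0,0,0],-0.02],
    [[0,0,0],0],
    [[0,0,0],0],
    [[0,0,0],0],
  ],
)

```text
clock: 6.2
tool_pos: [0.5107, 0.0763, 0.1106]
orientation: [-179.5, -0.2, -58.5]
force: [0.1, 0.3, -0.3]
opening: 0.012
```

```bash
python3 o.py
```

```text
6.2 [0.5107 0.0763 0.1106] [-179.52   -0.22  -58.46] F [ 0.06  0.29 -0.28] M [-0.016  0.129  0.185] 0.011954858603847238 qv [-0.  -0.   0.1 -0.  -0.   0.1] q [ 30.5  11.7 -28.7   0.3 -49.2   0.9] tau6 -0.194
```

move_arm(
  increments=[
    [[0,0,0],-0.015],
    [[0,0,0],-0.015],
    [[0,0,0],-0.015],
    [[0,0,0],-0.01],
    [[0,0,0],0],
    [[0,0,0],0],
    [[0,0,0],0],
    [[0,0,0],0],
  ],
)

```text
clock: 7.0
tool_pos: [0.5108, 0.0764, 0.1106]
orientation: [-179.5, -0.2, -61.8]
force: [-0.8, 0.1, 0.4]
opening: 0.0119
```

```bash
python3 o.py
```

```text
7.0 [0.5108 0.0764 0.1106] [-179.51   -0.24  -61.83] F [-0.8  0.1  0.4] M [-0.054  0.11   0.348] 0.011855722898666335 qv [-0.   0.  -0.1  0.1 -0.   0.2] q [ 30.5  11.7 -28.7   0.3 -49.2  -2.6] tau6 -0.322
```

move_arm(
  increments=[
    [[0,0,0],-0.015],
    [[0,0,0],-0.015],
    [[0,0,0],0],
    [[0,0,0],0],
    [[0,0,0],0],
    [[0,0,0],0],
    [[0,0,0],0],
    [[0,0,0],0],
  ],
)

```text
clock: 7.8
tool_pos: [0.5109, 0.0764, 0.1107]
orientation: [-179.5, -0.2, -63.7]
force: [0.5, -0.0, -0.1]
opening: 0.0119
```

```bash
python3 o.py
```

```text
7.8 [0.5109 0.0764 0.1107] [-179.51   -0.24  -63.69] F [ 0.48 -0.03 -0.09] M [0.001 0.079 0.363] 0.01188426467625122 qv [ 0.   0.1 -0.  -0.2  0.1  0.1] q [ 30.5  11.7 -28.7   0.4 -49.2  -4.4] tau6 -0.358
```

move_arm(
  increments=[
    [[0,0,0],0.02],
    [[0,0,0],0],
    [[0,0,5],0],
    [[0,0,15],0],
    [[0,0,25],0],
    [[5,-5,30],-0.05],
    [[15,-15,25],-0.1],
    [[15,-16,0],-0.1],
  ],
  jaw=0,
)

```text
clock: 8.6
tool_pos: [0.5448, 0.0401, 0.2162]
orientation: [-179.5, -0.1, -77.1]
force: [-0.5, 0.2, 0.2]
opening: 0.0434
```

move_arm(
  increments=[
    [[15,-16,0],-0.1],
    [[15,-16,0],-0.1],
    [[15,-16,0],-0.1],
    [[15,-15,0],-0.1],
    [[5,-5,0],-0.1],
    [[0,0,0],0],
    [[0,0,0],0],
    [[0,0,0],0],
  ],
)

```text
clock: 9.4
tool_pos: [0.6137, -0.0321, 0.2203]
orientation: [-179.3, -0.0, -107.0]
force: [0.3, 0.1, 0.3]
opening: 0.0439
```

```bash
python3 nut.py .609 -.029 71 w3; python3 o.py
```

```text
[ 0.61366991 -0.03200986  0.22038605] [-1.79258296e+02 -2.07216814e-02 -1.07002947e+02] [ 0.00089893  0.50093964 -0.01885056] [ 0.16151466 -0.03267069 -0.00897904] [ 15.  15.  -9.   0. -66. -33.] [ 0.2 -0.2  0.   0.1  0.  -0.7]
[609.1 -28.9] 71.09593153275888 0.017922745874124166
9.45 [ 0.6137 -0.032   0.2204] [-1.7926e+02 -2.0000e-02 -1.0700e+02] F [ 0.    0.5  -0.02] M [ 0.162 -0.033 -0.009] 0.044160920800518554 qv [ 0.2 -0.2  0.   0.1  0.  -0.7] q [ 15.5  14.7  -8.7   0.5 -66.  -32.7] tau6 -0.03
```

View pics/w3.png

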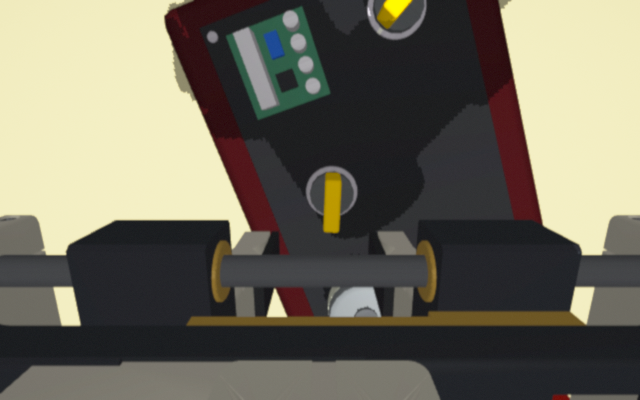

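move_arm(
  increments=[
    [[-3,2,-5],-0.02],
    [[-2,1,-15],-0.01],
    [[0,0,-22],0],
    [[0,0,-22],0],
    [[0,0,-20],0],
    [[0,0,-12],0],
    [[0,0,-5],0],
    [[0,0,0],0],
  ],
)

```text
clock: 10.25
tool_pos: [0.6059, -0.0252, 0.1171]
orientation: [-179.1, 0.1, -108.5]
force: [0.2, -0.3, 1.1]
opening: 0.0435
```

```bash
python3 o.py
```

```text
10.25 [ 0.6059 -0.0252  0.1171] [-1.7908e+02  1.2000e-01 -1.0854e+02] F [ 0.25 -0.28  1.1 ] M [ 0.077 -0.063 -0.007] 0.043545389964150326 qv [ 0.3 -0.3  0.3  0.1 -0.3 -0. ] q [ 16.3  18.8 -17.5   0.5 -52.9 -35.2] tau6 -0.002
```

Correct by (+3, −3.5, −6) mm, then close.

move_arm(
  increments=[
    [[2,-2,-3],-0.005],
    [[1,-1,-3],0],
    [[0,0,0],0],
    [[0,0,0],0],
    [[0,0,0],0],
    [[0,0,0],0],
    [[0,0,0],0],
    [[0,0,0],0],
  ],
  jaw=-1,
)

```text
clock: 11.05
tool_pos: [0.6098, -0.0279, 0.1135]
orientation: [-179.0, 0.2, -108.9]
force: [-0.9, 0.4, -0.5]
opening: 0.012
```

```bash
python3 o.py
```

```text
11.05 [ 0.6098 -0.0279  0.1135] [-178.96    0.25 -108.87] F [-0.88  0.38 -0.54] M [0.265 0.099 0.027] 0.011950202287510179 qv [-0.1 -0.   0.  -0.1  0.  -0. ] q [ 15.9  19.3 -17.3   0.5 -52.4 -35.1] tau6 0.009
```

move_arm(
  increments=[
    [[0,0,0],-0.02],
    [[0,0,0],-0.02],
    [[0,0,0],-0.02],
    [[0,0,0],-0.02],
    [[0,0,0],-0.02],
    [[0,0,0],0],
    [[0,0,0],0],
    [[0,0,0],0],
  ],
)

```text
clock: 11.85
tool_pos: [0.61, -0.0279, 0.1135]
orientation: [-178.9, 0.2, -115.1]
force: [0.5, -0.3, -1.2]
opening: 0.0117
```

```bash
python3 o.py
```

```text
11.85 [ 0.61   -0.0279  0.1135] [-178.95    0.25 -115.13] F [ 0.54 -0.32 -1.22] M [0.305 0.062 0.031] 0.011664723711021325 qv [-0.  -0.1  0.1 -0.1 -0.  -0. ] q [ 16.   19.3 -17.3   0.6 -52.4 -41.5] tau6 -0.047
```

move_arm(
  increments=[
    [[0,0,0],-0.02],
    [[0,0,0],-0.02],
    [[0,0,0],-0.02],
    [[0,0,0],-0.02],
    [[0,0,0],-0.02],
    [[0,0,0],0],
    [[0,0,0],0],
    [[0,0,0],0],
  ],
)

```text
clock: 12.65
tool_pos: [0.6102, -0.028, 0.1135]
orientation: [-178.9, 0.2, -121.4]
force: [0.7, 0.6, -1.1]
opening: 0.0118
```

```bash
python3 o.py
```

```text
12.65 [ 0.6102 -0.028   0.1135] [-178.93    0.24 -121.36] F [ 0.67  0.56 -1.05] M [ 0.231 -0.024  0.12 ] 0.011803439491709847 qv [ 0.2  0.   0.   0.   0.  -0. ] q [ 16.1  19.4 -17.4   0.8 -52.4 -47.9] tau6 -0.12
```

move_arm(
  increments=[
    [[0,0,0],-0.015],
    [[0,0,0],-0.015],
    [[0,0,0],-0.015],
    [[0,0,0],0],
    [[0,0,0],0],
    [[0,0,0],0],
    [[0,0,0],0],
    [[0,0,0],0],
  ],
)

```text
clock: 13.45
tool_pos: [0.6103, -0.0281, 0.1135]
orientation: [-178.9, 0.2, -124.2]
force: [0.2, 1.0, -1.2]
opening: 0.0119
```

```bash
python3 o.py
```

```text
13.45 [ 0.6103 -0.0281  0.1135] [-178.92    0.25 -124.15] F [ 0.2   0.97 -1.2 ] M [ 0.185 -0.128  0.136] 0.011870215882205336 qv [ 0.1 -0.  -0.1  0.  -0.  -0. ] q [ 16.1  19.4 -17.4   0.8 -52.4 -50.8] tau6 -0.101
```

move_arm(
  increments=[
    [[0,0,0],-0.02],
    [[0,0,0],-0.02],
    [[0,0,0],-0.015],
    [[0,0,0],0],
    [[0,0,0],0],
    [[0,0,0],0],
    [[0,0,0],0],
    [[0,0,0],0],
  ],
)

```text
clock: 14.25
tool_pos: [0.6104, -0.0281, 0.1135]
orientation: [-178.9, 0.2, -127.6]
force: [-0.1, 0.6, -2.3]
opening: 0.0118
```

```bash
python3 o.py
```

```text
14.25 [ 0.6104 -0.0281  0.1135] [-178.91    0.25 -127.59] F [-0.11  0.56 -2.31] M [ 0.118 -0.132  0.061] 0.01184534722993697 qv [-0.  -0.1 -0.1  0.  -0.   0.1] q [ 16.1  19.4 -17.4   0.9 -52.4 -54.3] tau6 -0.102
```

move_arm(
  increments=[
    [[0,0,0],-0.04],
    [[0,0,0],-0.04],
    [[0,0,0],-0.04],
    [[0,0,0],-0.04],
    [[0,0,0],-0.04],
    [[0,0,0],-0.04],
    [[0,0,0],-0.04],
    [[0,0,0],0],
  ],
)

```text
clock: 15.05
tool_pos: [0.6108, -0.0285, 0.1134]
orientation: [-178.9, 0.3, -144.2]
force: [0.0, -0.3, -0.8]
opening: 0.0117
```

```bash
python3 o.py
```

```text
15.05 [ 0.6108 -0.0285  0.1134] [-178.87    0.27 -144.24] F [ 0.04 -0.27 -0.81] M [ 0.222 -0.222  0.119] 0.01174542939183463 qv [-0.   0.   0.  -0.1 -0.   1.8] q [ 16.2  19.5 -17.3   1.2 -52.6 -71.2] tau6 -0.647
```

move_arm(
  increments=[
    [[0,0,0],0],
    [[0,0,0],0],
    [[0,0,5],0],
    [[0,0,15],0],
    [[0,0,25],0],
    [[-5,-8,30],0],
    [[-14,-20,20],0],
    [[-14,-20,0],0],
  ],
  jaw=0,
)

```text
clock: 15.85
tool_pos: [0.5776, -0.0761, 0.2133]
orientation: [-178.8, 0.2, -143.8]
force: [-0.1, 0.3, -0.6]
opening: 0.0438
```

move_arm(
  increments=[
    [[-14,-20,0],-0.01],
    [[-14,-20,0],-0.02],
    [[-14,-18,0],-0.02],
    [[-11,-14,0],-0.02],
    [[-3,-4,0],0],
    [[0,0,0],0],
    [[0,0,0],0],
    [[0,0,0],0],
  ],
)

```text
clock: 16.65
tool_pos: [0.5193, -0.1559, 0.2184]
orientation: [-178.6, 0.5, -147.8]
force: [0.8, -1.1, -0.6]
opening: 0.0438
```

```bash
python3 nut.py .521 -.1525 32 w4
```

```text
[ 0.5193549  -0.15579797  0.21836024] [-178.64205035    0.53849116 -147.84320425] [-0.0130536  -0.29046423  0.21935588] [ 0.13383354 -0.10841382  0.01360395] [  5.   8. -18.   1. -63. -63.] [ 0.1  0.1 -0.1 -0.  -0.   0.1]
[ 521.2 -151.6] 31.274201683232956 0.021929624271428062
```

View pics/w4.png

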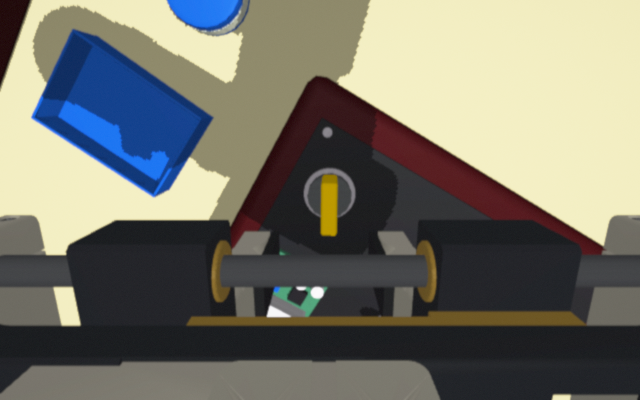

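move_arm(
  increments=[
    [[1,2,-5],-0.01],
    [[0,1,-15],-0.005],
    [[0,0,-22],0],
    [[0,0,-22],0],
    [[0,0,-20],0],
    [[0,0,-10],0],
    [[0,0,-4],0],
    [[0,0,0],0],
  ],
)

```text
clock: 17.5
tool_pos: [0.5227, -0.1493, 0.115]
orientation: [-178.6, 0.5, -148.6]
force: [0.3, 0.8, 0.7]
opening: 0.0442
```

```bash
python3 o.py
```

```text
17.5 [ 0.5227 -0.1493  0.115 ] [-178.64    0.51 -148.64] F [0.3  0.8  0.75] M [ 0.166 -0.122  0.01 ] 0.044212814326612844 qv [ 0.3  0.   0.4  0.3 -0.3 -0.2] q [  5.5  13.3 -26.2   1.3 -49.5 -64.9] tau6 -0.005
```

move_arm(
  increments=[
    [[-1,-2,-3],0],
    [[0,0,-1],0],
    [[0,0,0],0],
    [[0,0,0],0],
    [[0,0,0],0],
    [[0,0,0],0],
    [[0,0,0],0],
    [[0,0,0],0],
  ],
  jaw=-1,
)

```text
clock: 18.3
tool_pos: [0.5233, -0.1511, 0.1134]
orientation: [-178.5, 0.8, -148.7]
force: [-0.4, 0.0, -1.3]
opening: 0.0116
```

move_arm(
  increments=[
    [[0,0,0],-0.02],
    [[0,0,0],-0.02],
    [[0,0,0],-0.02],
    [[0,0,0],-0.02],
    [[0,0,0],0],
    [[0,0,0],0],
    [[0,0,0],0],
    [[0,0,0],0],
  ],
)

```text
clock: 19.1
tool_pos: [0.5234, -0.1512, 0.1133]
orientation: [-178.5, 0.8, -153.7]
force: [0.2, -0.1, -1.3]
opening: 0.0119
```

```bash
python3 o.py
```

```text
19.1 [ 0.5234 -0.1512  0.1133] [-178.53    0.75 -153.67] F [ 0.25 -0.05 -1.34] M [ 0.31  -0.101 -0.005] 0.01187926478801018 qv [ 0.1 -0.  -0.1 -0.  -0.   0.1] q [  5.3  13.4 -26.4   1.5 -49.  -69.9] tau6 -0.002
```

move_arm(
  increments=[
    [[0,0,0],-0.02],
    [[0,0,0],-0.02],
    [[0,0,0],-0.02],
    [[0,0,0],-0.02],
    [[0,0,0],-0.02],
    [[0,0,0],0],
    [[0,0,0],0],
    [[0,0,0],0],
  ],
)

```text
clock: 19.9
tool_pos: [0.5234, -0.1515, 0.1134]
orientation: [-178.5, 0.7, -159.8]
force: [0.8, -1.2, -1.8]
opening: 0.0119
```

```bash
python3 o.py
```

```text
19.9 [ 0.5234 -0.1515  0.1134] [-178.49    0.73 -159.84] F [ 0.8  -1.22 -1.84] M [ 0.148 -0.164  0.27 ] 0.011894035291843576 qv [ 0.2 -0.1 -0.   0.   0.   0.1] q [  5.4  13.5 -26.4   1.7 -49.1 -76.3] tau6 -0.318
```

move_arm(
  increments=[
    [[0,0,0],-0.015],
    [[0,0,0],-0.015],
    [[0,0,0],-0.015],
    [[0,0,0],0],
    [[0,0,0],0],
    [[0,0,0],0],
    [[0,0,0],0],
    [[0,0,0],0],
  ],
)

```text
clock: 20.7
tool_pos: [0.5234, -0.1516, 0.1134]
orientation: [-178.5, 0.7, -162.6]
force: [1.1, -2.0, -1.5]
opening: 0.0119
```

```bash
python3 o.py
```

```text
20.7 [ 0.5234 -0.1516  0.1134] [-178.48    0.73 -162.61] F [ 1.14 -2.03 -1.54] M [-0.036 -0.176  0.356] 0.011853553818374878 qv [-0.  -0.1 -0.   0.  -0.1  0.1] q [  5.4  13.5 -26.4   1.8 -49.1 -79.2] tau6 -0.359
```

move_arm(
  increments=[
    [[0,0,0],-0.012],
    [[0,0,0],-0.012],
    [[0,0,0],0],
    [[0,0,0],0],
    [[0,0,0],0],
    [[0,0,0],0],
    [[0,0,0],0],
    [[0,0,0],0],
  ],
)

```text
clock: 21.5
tool_pos: [0.5235, -0.1517, 0.1134]
orientation: [-178.5, 0.7, -164.1]
force: [0.4, -1.4, -2.0]
opening: 0.0119
```

```bash
python3 o.py
```

```text
21.5 [ 0.5235 -0.1517  0.1134] [-178.47    0.72 -164.09] F [ 0.37 -1.37 -2.05] M [-0.066 -0.199  0.38 ] 0.011924558977009206 qv [ 0.1 -0.  -0.   0.1  0.1  0. ] q [  5.5  13.5 -26.4   1.8 -49.2 -80.7] tau6 -0.391
```

move_arm(
  increments=[
    [[0,0,0],0.02],
    [[0,0,0],0],
    [[0,0,5],0],
    [[0,0,15],0],
    [[0,0,25],0],
    [[0,0,30],0],
    [[0,0,25],0],
    [[0,0,0],0],
  ],
  jaw=0,
)

```text
clock: 22.3
tool_pos: [0.5225, -0.1516, 0.2188]
orientation: [-178.5, 0.7, -163.0]
force: [0.7, 0.2, 0.1]
opening: 0.0438
```

```bash
python3 nut.py .521 -.1525 15 w5; python3 -c "
import cv2
a=cv2.imread('pics/w5.png');cv2.imwrite('pics/w5c.png',cv2.resize(a[140:250,260:400],None,fx=5.5,fy=5.5,interpolation=cv2.INTER_CUBIC))"
```

```text
[ 0.52171664 -0.15136267  0.2172339 ] [-178.56608257    0.6014553  -162.99760716] [-0.51093615  0.19949806 -0.16398068] [ 1.16527291e-01 -6.46511225e-02 -7.53768691e-05] [  5.   8. -18.   1. -63. -79.] [-0.1  1.5 -2.6 -0.8  1.5  0.1]
[ 521.2 -151.6] 20.91677304280615 0.015818146836151535
```

View pics/w5c.png

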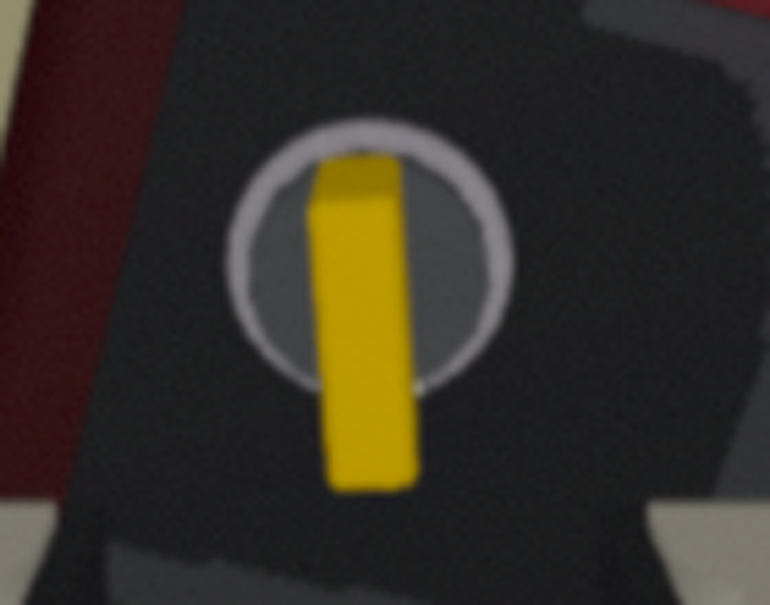

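move_arm(
  increments=[
    [[-5,30,0],0.13],
    [[-8,42,0],0.135],
    [[-8,42,0],0.135],
    [[-8,42,0],0.135],
    [[-8,42,0],0.135],
    [[-8,42,0],0.135],
    [[-8,42,0],0.135],
    [[-8,42,0],0.135],
  ],
)

```text
clock: 23.15
tool_pos: [0.4537, 0.1786, 0.2125]
orientation: [-178.8, 0.3, -99.7]
force: [-0.4, 0.2, -0.4]
opening: 0.0437
```

```bash
python3 o.py
```

```text
23.15 [0.4537 0.1786 0.2125] [-178.83    0.31  -99.71] F [-0.44  0.17 -0.37] M [ 0.115 -0.175 -0.013] 0.0436707507727067 qv [48.5  6.4  6.3 -0.6  0.2 32.3] q [ 45.3   2.5 -24.7   0.9 -61.9 -55.4] tau6 -1.001
```

move_arm(
  increments=[
    [[-6,40,0],0.12],
    [[-6,40,0],0.12],
    [[-6,36,0],0.12],
    [[-5,25,0],0.08],
    [[-2,8,0],0.03],
    [[0,0,0],0],
    [[0,0,0],0],
    [[0,0,0],0],
  ],
)

```text
clock: 23.95
tool_pos: [0.4224, 0.3346, 0.2072]
orientation: [-179.3, 0.1, -71.3]
force: [0.1, -0.4, 0.6]
opening: 0.0438
```

```bash
python3 - <<'E'
from fit import *
w=snap("wrist","w6"); o=ctrl.get_obs(); print(o["tool_pos"],o["orientation"],o["qvel"].round(1))
r=fit((w,),cap,"r",[.43,.34,np.radians(109)],pad=6); print(np.round(r.x[:2]*1000,1),np.degrees(r.x[2])%180,r.fun)
crop(w,240,100,400,230,5,"w6c")
E
```

```text
[0.42248498 0.33447506 0.20730786] [-1.79247590e+02  8.20774785e-02 -7.13596340e+01] [-0.1 -0.2  0.2 -0.   0.   0.4]
[430.  339.7] 172.35022985458215 0.009835672221312371
```

View pics/w6.png

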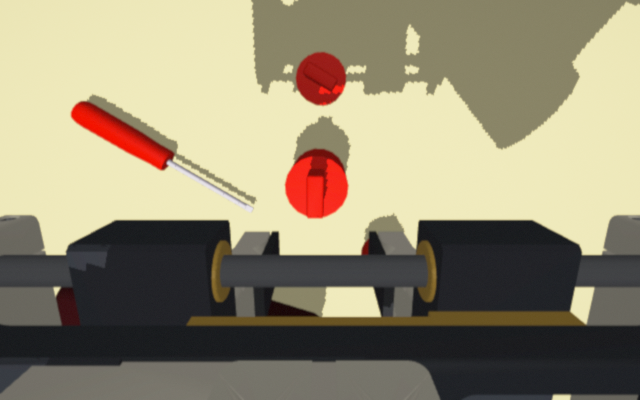

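View pics/w6c.png

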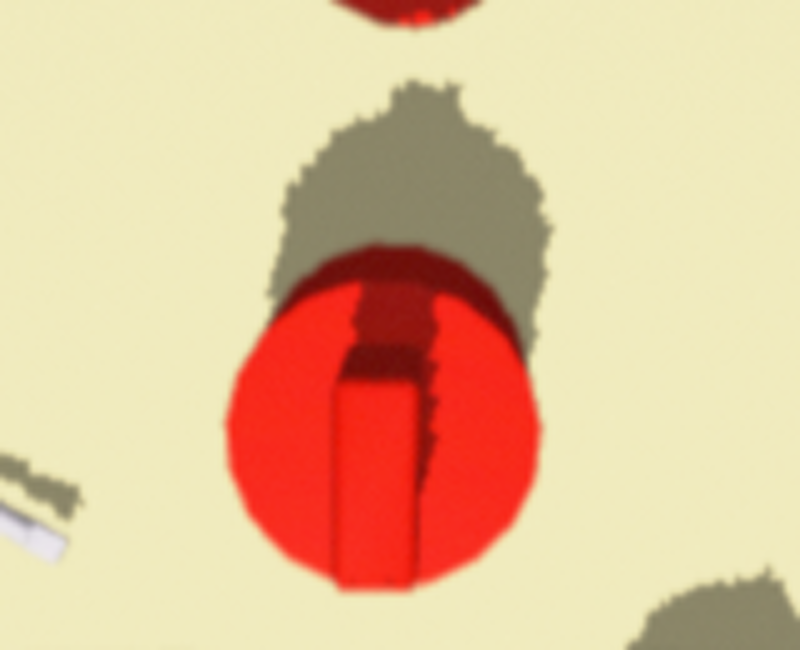

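move_arm(
  increments=[
    [[4,3,0],0],
    [[3,2,-10],0],
    [[0,0,-20],0],
    [[0,0,-22],0],
    [[0,0,-22],0],
    [[0,0,-22],0],
    [[0,0,-14],0],
    [[0,0,0],0],
  ],
)

```text
clock: 24.8
tool_pos: [0.4326, 0.3362, 0.0913]
orientation: [-179.1, 0.2, -71.9]
force: [-0.1, 0.1, 0.5]
opening: 0.044
```

```bash
python3 o.py
```

```text
24.8 [0.4326 0.3362 0.0913] [-179.14    0.19  -71.87] F [-0.12  0.15  0.45] M [-0.06   0.038 -0.034] 0.043981497022227256 qv [-0.4 -0.2  0.7  0.5 -0.5  0.1] q [ 58.7  15.6 -26.5   0.6 -47.2 -40.9] tau6 -0.002
```

move_arm(
  increments=[
    [[-1,2,-6],0],
    [[-1,2,-7],0],
    [[0,0,-6],0],
    [[0,0,-2],0],
    [[0,0,0],0],
    [[0,0,0],0],
    [[0,0,0],0],
    [[0,0,0],0],
  ],
)

```text
clock: 25.6
tool_pos: [0.4319, 0.3418, 0.0708]
orientation: [-178.9, 0.3, -71.9]
force: [0.2, -0.8, 0.8]
opening: 0.0442
```

```bash
python3 o.py
```

```text
25.6 [0.4319 0.3418 0.0708] [-178.95    0.31  -71.89] F [ 0.22 -0.79  0.82] M [ 0.064  0.022 -0.054] 0.04423458992402685 qv [-0.  -0.2  0.2  0.2 -0.  -0. ] q [ 59.1  17.2 -27.5   0.6 -44.3 -41.4] tau6 0.002
```

move_arm(
  increments=[
    [[-2,-2,0],0],
    [[0,0,0],0],
    [[0,0,0],0],
    [[0,0,0],0],
    [[0,0,0],0],
    [[0,0,0],0],
    [[0,0,0],0],
    [[0,0,0],0],
  ],
  jaw=-1,
)

```text
clock: 26.4
tool_pos: [0.4293, 0.3396, 0.0716]
orientation: [-179.0, 0.3, -71.9]
force: [-0.7, -0.6, 1.7]
opening: 0.014
```

```bash
python3 o.py
```

```text
26.4 [0.4293 0.3396 0.0716] [-178.95    0.35  -71.9 ] F [-0.68 -0.58  1.65] M [-0.03   0.552  0.03 ] 0.014024400779988037 qv [ 0.1  0.1 -0.  -0.   0.1 -0. ] q [ 59.2  16.8 -27.9   0.6 -44.2 -41.5] tau6 0.011
```

move_arm(
  increments=[
    [[0,0,8],0],
    [[0,0,20],0],
    [[0,0,30],0],
    [[0,0,30],0],
    [[0,0,30],0],
    [[0,0,30],0],
    [[0,0,25],0],
    [[0,0,5],0],
  ],
)

```text
clock: 27.2
tool_pos: [0.4288, 0.3368, 0.2577]
orientation: [-179.0, 0.2, -71.9]
force: [0.2, -0.2, -0.5]
opening: 0.0136
```

```bash
python3 o.py; python3 -c "
from h import *
snap('scene','s7')"
```

```text
27.2 [0.4288 0.3368 0.2577] [-1.7904e+02  1.7000e-01 -7.1930e+01] F [ 0.24 -0.16 -0.49] M [ 0.1   -0.004  0.044] 0.013595734855581756 qv [-0.  -1.4  3.  -1.  -5.6  0.2] q [ 59.1   6.6 -13.9   0.5 -68.6 -41.2] tau6 -0.001
```

View pics/s7.png

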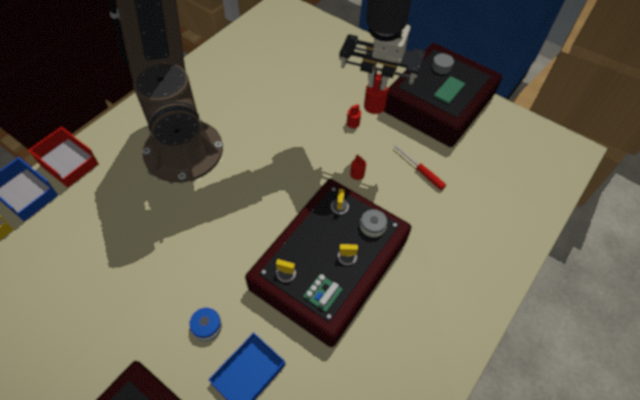

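move_arm(
  increments=[
    [[10,-20,0],0],
    [[18,-36,0],0],
    [[18,-36,0],0],
    [[18,-36,0],0],
    [[18,-36,0],0],
    [[18,-36,0],0],
    [[18,-36,0],0],
    [[18,-36,0],0],
  ],
)

```text
clock: 28.05
tool_pos: [0.5627, 0.0568, 0.2485]
orientation: [-179.7, 0.2, -71.5]
force: [0.3, 0.8, -1.3]
opening: 0.0139
```

```bash
python3 o.py
```

```text
28.05 [0.5627 0.0568 0.2485] [-1.7968e+02  1.6000e-01 -7.1500e+01] F [ 0.26  0.84 -1.28] M [ 0.173 -0.138  0.03 ] 0.013916154468057407 qv [-45.8  13.9  15.1  -0.5  -2.2  45.8] q [ 25.5   9.3 -11.6  -0.1 -68.7  -7. ] tau6 -1.316
```

move_arm(
  increments=[
    [[18,-32,0],0],
    [[14,-25,0],0],
    [[6,-10,0],0],
    [[2,-4,0],0],
    [[0,0,0],0],
    [[0,0,0],0],
    [[0,0,0],0],
    [[0,0,0],0],
  ],
)

```text
clock: 28.85
tool_pos: [0.6009, -0.0197, 0.2408]
orientation: [179.7, 0.3, -71.7]
force: [-0.9, -0.6, -0.6]
opening: 0.0139
```

```bash
python3 o.py; python3 -c "
from h import *
snap('scene','s8');snap('wrist','w8')"
```

```text
28.85 [ 0.6009 -0.0197  0.2408] [179.67   0.27 -71.74] F [-0.89 -0.56 -0.63] M [ 0.125 -0.055 -0.013] 0.013900468472753981 qv [ 0.8 -0.5 -0.2  0.   0.  -0.2] q [ 16.5  13.4  -7.4  -0.3 -69.6   1.8] tau6 -0.001
```

View pics/w8.png

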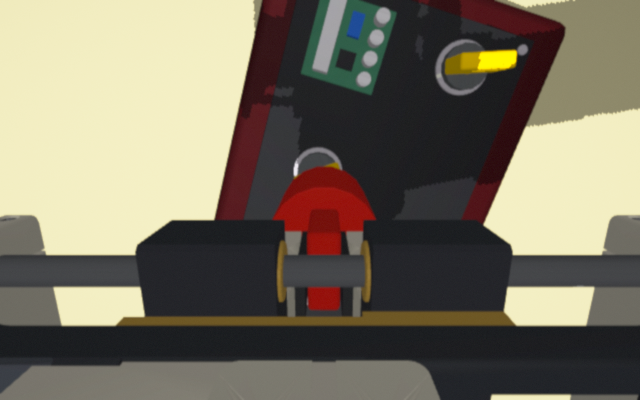

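move_arm(
  increments=[
    [[4,-4,0],0],
    [[3,-3,0],0],
    [[2,-2,0],0],
    [[0,0,0],0],
    [[0,0,0],0],
    [[0,0,0],0],
    [[0,0,0],0],
    [[0,0,0],0],
  ],
)

```text
clock: 29.75
tool_pos: [0.611, -0.0292, 0.2413]
orientation: [179.7, 0.3, -71.7]
force: [0.2, 0.7, -1.2]
opening: 0.0135
```

```bash
python3 o.py; python3 -c "
from h import *
w=snap('wrist','w9'); crop(w,420,20,560,110,5.5,'w9r'); crop(w,260,130,400,230,5.5,'w9m')"
```

```text
29.75 [ 0.611  -0.0292  0.2413] [179.73   0.27 -71.72] F [ 0.19  0.74 -1.2 ] M [0.065 0.025 0.041] 0.013492768509118451 qv [-0.   0.  -0.1 -0.1 -0.   0.1] q [ 15.4  14.3  -6.   -0.3 -69.9   3. ] tau6 -0.0
```

View pics/w9r.png

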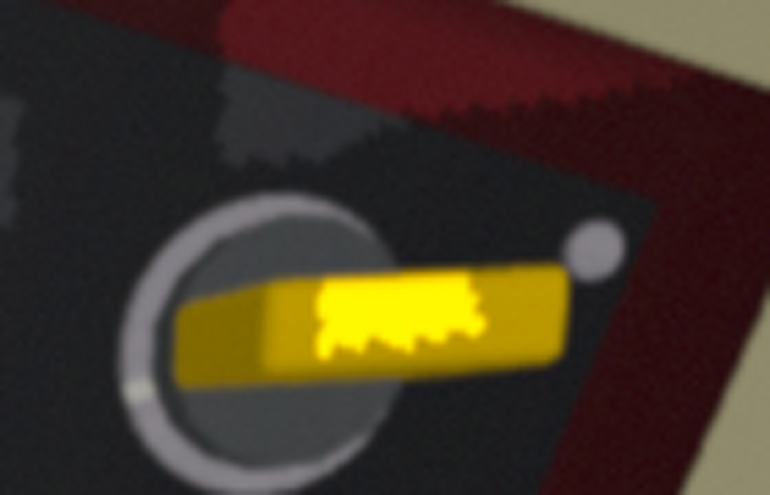

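View pics/w9m.png

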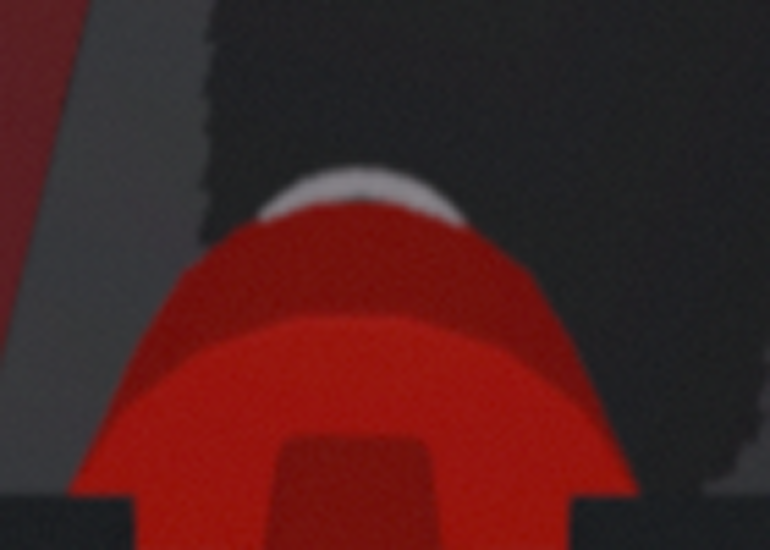

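move_arm(
  increments=[
    [[-1,1,-8],0],
    [[0,0,-8],0],
    [[0,0,0],0],
    [[0,0,0],0],
    [[0,0,0],0],
    [[0,0,0],0],
    [[0,0,0],0],
    [[0,0,0],0],
  ],
)

```text
clock: 30.6
tool_pos: [0.6097, -0.028, 0.2237]
orientation: [179.7, 0.3, -71.7]
force: [0.3, 0.2, -0.9]
opening: 0.0137
```

```bash
python3 o.py
```

```text
30.6 [ 0.6097 -0.028   0.2237] [179.71   0.27 -71.7 ] F [ 0.33  0.15 -0.92] M [ 0.084 -0.061 -0.03 ] 0.013708370651376875 qv [ 0.  -0.   0.1  0.1 -0.  -0. ] q [ 15.5  14.8  -7.7  -0.3 -67.8   2.9] tau6 -0.001
```

Good. Down by about 30, then check.

move_arm(
  increments=[
    [[0,-0.5,-8],0],
    [[0,0,-8],0],
    [[0,0,-8],0],
    [[0,0,-6],0],
    [[0,0,-3],0],
    [[0,0,0],0],
    [[0,0,0],0],
    [[0,0,0],0],
  ],
)

```text
clock: 31.4
tool_pos: [0.6093, -0.0286, 0.187]
orientation: [179.6, 0.3, -71.7]
force: [-0.5, 0.1, -0.9]
opening: 0.0137
```

```bash
python3 o.py
```

```text
31.4 [ 0.6093 -0.0286  0.187 ] [179.64   0.28 -71.71] F [-0.5   0.12 -0.93] M [ 0.058 -0.095  0.006] 0.013725839378774429 qv [ 0.  -0.   0.2  0.2 -0.   0. ] q [ 15.5  16.3 -10.6  -0.3 -63.4   3. ] tau6 -0.001
```

move_arm(
  increments=[
    [[0.5,0,-6],0],
    [[0,0,-6],0],
    [[0,0,-5],0],
    [[0,0,-3],0],
    [[0,0,-1],0],
    [[0,0,0],0],
    [[0,0,0],0],
    [[0,0,0],0],
  ],
)

```text
clock: 32.2
tool_pos: [0.6101, -0.0286, 0.1646]
orientation: [179.7, 0.3, -71.7]
force: [0.5, -0.6, -0.1]
opening: 0.0138
```

```bash
python3 o.py
```

```text
32.2 [ 0.6101 -0.0286  0.1646] [179.69   0.27 -71.7 ] F [ 0.48 -0.64 -0.1 ] M [ 0.049 -0.054  0.05 ] 0.013795535808384255 qv [-0.1  0.   0.1 -0.   0.1 -0. ] q [ 15.5  17.4 -12.2  -0.3 -60.7   3. ] tau6 -0.001
```

move_arm(
  increments=[
    [[0,0,-2],0],
    [[0,0,-1],0],
    [[0,0,0],0],
    [[0,0,0],0],
    [[0,0,0],0],
    [[0,0,0],0],
    [[0,0,0],0],
    [[0,0,0],0],
  ],
)

```text
clock: 33.0
tool_pos: [0.6104, -0.0286, 0.1619]
orientation: [179.8, 0.3, -71.7]
force: [0.2, 0.2, -1.0]
opening: 0.0141
```

```bash
python3 o.py; python3 -c "
from h import *
w=snap('wrist','w10');crop(w,240,130,400,240,5,'w10c')"
```

```text
33.0 [ 0.6104 -0.0286  0.1619] [179.75   0.26 -71.7 ] F [ 0.16  0.2  -1.03] M [ 0.045 -0.07   0.01 ] 0.014121167626486172 qv [-0.1 -0.   0.   0.  -0.   0. ] q [ 15.5  17.5 -12.4  -0.3 -60.3   3. ] tau6 -0.0
```

View pics/w10.png

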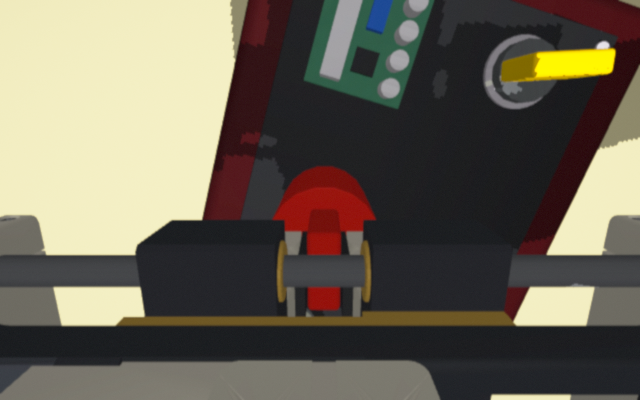

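move_arm(
  increments=[
    [[0,0,-1],0],
    [[0,0,0],0],
    [[0,0,0],0],
    [[0,0,0],0],
    [[0,0,0],0],
    [[0,0,0],0],
    [[0,0,0],0],
    [[0,0,0],0],
  ],
)

```text
clock: 33.85
tool_pos: [0.6106, -0.0287, 0.1616]
orientation: [179.8, 0.2, -71.7]
force: [-1.0, -0.4, -0.4]
opening: 0.0142
```

```bash
python3 o.py
```

```text
33.85 [ 0.6106 -0.0287  0.1616] [179.79   0.23 -71.68] F [-1.02 -0.41 -0.4 ] M [ 0.101  0.067 -0.017] 0.014201980053323683 qv [-0.   0.1 -0.   0.  -0.1  0.1] q [ 15.5  17.6 -12.5  -0.3 -60.2   3. ] tau6 -0.004
```

move_arm(
  increments=[
    [[0,0,0],0],
    [[0,0,0],0],
    [[0,0,0],0],
    [[0,0,3],0],
    [[0,0,10],0],
    [[0,0,20],0],
    [[0,0,30],0],
    [[0,0,30],0],
  ],
  jaw=0,
)

```text
clock: 34.65
tool_pos: [0.6082, -0.0291, 0.2553]
orientation: [179.4, 0.3, -71.7]
force: [0.8, 0.0, 0.1]
opening: 0.0438
```

move_arm(
  increments=[
    [[-10,10,15],0],
    [[-20,25,0],0],
    [[-20,25,0],0],
    [[-20,25,0],0],
    [[-10,10,0],0],
    [[0,0,0],0],
    [[0,0,0],0],
    [[0,0,0],0],
  ],
)

```text
clock: 35.45
tool_pos: [0.5243, 0.0703, 0.2794]
orientation: [-180.0, 0.3, -71.7]
force: [-0.5, -0.4, 1.1]
opening: 0.0439
```

```bash
python3 o.py; python3 - <<'E'
from fit import *
z0=.09
cp=lambda x:[cyl(x[0],x[1],.029,z0,z0+.064),box(x[0],x[1],x[2],.036,.014,z0+.064,z0+.1)]
v={n:snap(n,n+"11") for n in("scene","top","wrist")}
for n,s in v.items():
    try:
        r=fit((s,),cp,"r",[.610,-.0285,np.radians(-72)],pad=5); print(n,np.round(r.x[:2]*1000,1),r.fun)
    except Exception as e: print(n,e)
E
```

```text
35.45 [0.5243 0.0703 0.2794] [-179.96    0.31  -71.73] F [-0.46 -0.4   1.1 ] M [ 0.051 -0.07  -0.055] 0.043913827135517516 qv [ 0.  -0.1 -0.1  0.1 -0.   0.3] q [ 28.7   4.9 -12.6  -0.3 -72.4 -10.3] tau6 -0.032
scene [611.4 -28. ] 0.023003655066224052
top [610.5 -31.5] 0.07443409587861119
wrist [610.8 -29.3] 0.009310818542689232
```

View pics/wrist11.png

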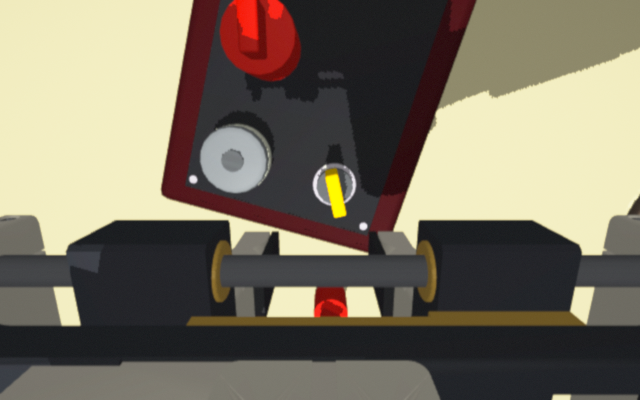

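View pics/scene11.png

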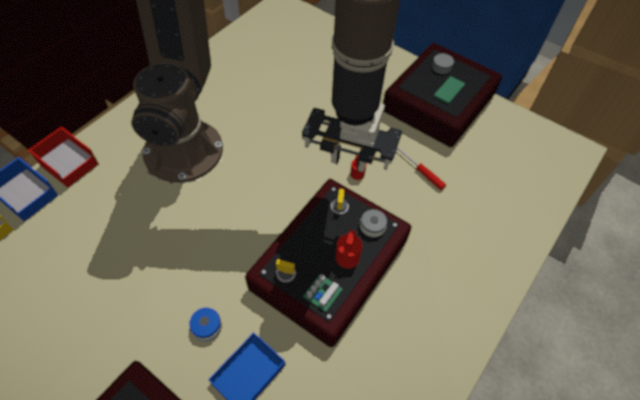

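```bash
python3 - <<'E'
import cv2
a=cv2.imread('pics/wrist11.png');cv2.imwrite('pics/w11c.png',cv2.resize(a[150:230,290:390],None,fx=7,fy=7,interpolation=cv2.INTER_CUBIC))
E
```

```text
(no output)
```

View pics/w11c.png

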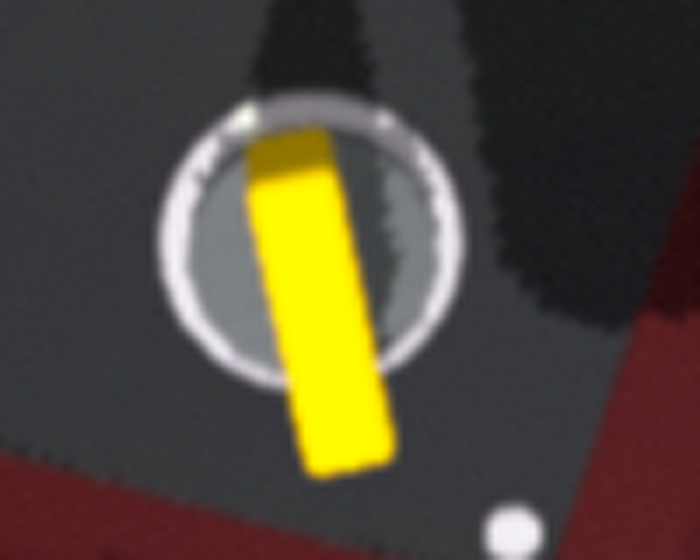

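move_arm(
  increments=[
    [[-4,2,0],0.12],
    [[-4,2,0],0.12],
    [[-2,2,0],0.12],
    [[0,0,0],0.12],
    [[0,0,0],0.12],
    [[0,0,0],0.12],
    [[0,0,0],0.12],
    [[0,0,0],0],
  ],
)

```text
clock: 36.4
tool_pos: [0.5165, 0.0721, 0.2762]
orientation: [179.7, 0.4, -22.2]
force: [-0.4, 0.8, -0.3]
opening: 0.0439
```

```bash
python3 o.py; python3 -c "
from h import *
w=snap('wrist','w12');crop(w,270,120,390,230,5,'w12c')"
```

```text
36.4 [0.5165 0.0721 0.2762] [179.7    0.4  -22.23] F [-0.43  0.75 -0.26] M [-0.044 -0.046 -0.02 ] 0.04391444756093311 qv [-0.6  0.5  0.1 -0.  -0.1 -5.1] q [ 29.4   4.6 -13.5  -0.1 -72.4  38.4] tau6 1.659
```

View pics/w12c.png

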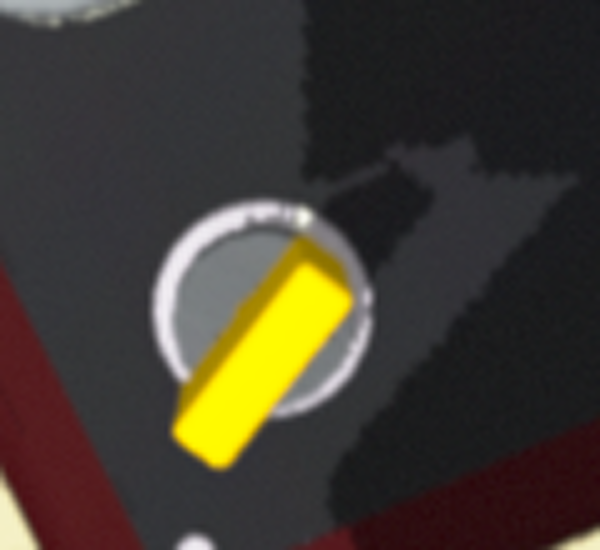

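```bash
python3 -c "
from h import *
ctrl.close_job(); print(ctrl.get_obs()['clock'])"
```

```text
the job is handed in; nothing more can be done
the job is handed in; nothing more can be done
```

I tested all three nuts clockwise, put the 58 mm red cap over the loose one, and handed the job in after about 36 s of the 72 s allowed.

| Nut (seen from the robot) | Position (m) | What happened |
|---|---|---|
| Left | (0.511, 0.077) | Held; last reading 0.36 N m, collar bedded by an estimated 0.06 rad |
| Right | (0.521, -0.152) | Held; last reading 0.38 N m, collar bedded by an estimated 0.06 to 0.11 rad |
| Middle | (0.610, -0.029) | Gave way by about 0.4 rad at 0.06 to 0.14 N m, so it is the loose one |

**Cap placement:** the last wrist picture put the cap at (0.611, -0.029), about 2 mm off the nut's axis. An upright cap standing on the plate matched its outline closely. The gripper is open and clear of everything.

**Checks that were weak or disagreed:**
- **Collar lines:** I could not see the white lines on the two sound collars, because the bars hid them. Their bedding is therefore inferred from the torque and angle readings. I did not check the loose collar's line in a picture either.
- **Camera spread:** the fixed cameras differed by up to 5 mm across the table when locating the nuts. For the placed cap, the three cameras differed by up to 3.5 mm. I relied on the wrist camera and the grip positions instead.
- **Bystanders:** I only looked for the spare transformer, screwdriver and tray in the last scene picture, where they appeared unmoved. I did not measure them.

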